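# Lift the swinging gourd basket off its stand and set it in the tray

## Robot

A 6-joint arm with a two-finger parallel gripper is mounted at the origin on the work surface. World frame = base frame: x ahead of the robot, y to its left, z up, the work surface at z = 0. Lengths are in m, angles in rad, forces in N, time in s.
With the tool pointing down it reaches from about 0.35 to 0.875 m from the base axis. Payload 4.2 kg.
Tool frame: the origin (TCP) lies at the very end of the fingers, on their centre line; the grasp point (between the pads) lies 19 mm behind it; z points along the fingers, y is the line along which they close (so a half turn about z gives the same grasp; the last joint's range is limited). The gripper opens to 85 mm and grips with 20 to 120 N. Pads are 22 mm wide; open, the fingers measure 114 mm over their backs; the gripper's body (76 mm by 85 mm) begins 54 mm behind the grasp point. The pads swing forward as they close: fully open they stand 13 mm farther back than shut.
Start: joints at [-0.924, 0.385, 0.008, 0, -1.194, -0.259], TCP at [0.236, -0.579, 0.231] pointing down, gripper open.
Joint ranges: [-3.14, 3.14], [-1.21, 2.06], [-1.07, 1.41], [-3.16, 2.05], [-2.99, -0.16], [-3.1, 3.1]. Speed limits (rad/s): [2.79, 2.79, 3.14, 3.14, 3.14, 3.14].

## Interface

Orientations are given as a unit quaternion [x, y, z, w].
In Python, from rig import ctrl, cams gives the robot as it stands.
- The arm moves only by the shell command python3 -m pendant 'ROWS' [OPENING]. ROWS is JSON, a list of rows, each an object of numbers: "x", "y", "z": the shift along the tool's x, y, z in mm; "wx", "wy", "wz": the turn, a rotation vector about the tool's x, y, z in rad. A call has 1 to 12 rows; each row is the pose to reach, as a shift and turn from the pose commanded when the call began, along the tool's axes at that moment; what a row does not reach only later rows make up. A row lasts 1/10 s, in which the tool goes at most 50 mm and 8.59 degrees, less where a joint would pass 70% of its speed; a pose out of reach is approached as far as the arm can. A call with a gripper value outside its range is refused whole. OPENING is the opening, from -1 (shut) to 1 (fully open), set as the call begins (- or left out, the last holds). The fingers move at their own pace and stop on an object; the grip force is fixed at half the most. Time passes only in rows, so rows that repeat a pose let the fingers close. It gives the time, the measured TCP pose, the force, the opening and the grip force at its end, in the units of the state.
- ctrl.read_state(): the state, without advancing time (a new reading comes with each control period).
- cams.get_image(name): name is "side" or "top"; returns the picture (400x640x3 uint8, blue, green, red); there is no depth.
- cams.get_calibration(name): a dict with "mtx" (3x3 intrinsics, pixels), "R" (3x3) and "t" (3): a world point X has camera coordinates R X + t. Camera axes: x right, y down, z forward; pixel columns grow to the right and rows downward; lengths in m; the calibration is good to about 2 mm. A picture is of the moment at which its call begins. get_calibration takes no time and is no camera call.
- ctrl.job_done(): hands the job in; it is judged then, once.
The state is a dict: "clock": time; "qpos": joint angles; "joint_vel": joint speeds; "joint_efforts": joint torques, N m; "tcp_pos": TCP position; "tool_rot": TCP orientation; "wrist_force": force on the tool from outside, world axes, zero at the start; "moment": the same for the moment, N m; "grip_width": finger opening in m; "finger_force": force on a finger pad.
Only numpy, scipy, OpenCV 4.12 (cv2) and the standard library are available. Lean on these libraries where they do the work, as an engineer would, in place of code of your own. Each camera call takes 0.05 s, during which the arm holds its last target. There are 200 camera calls.

## Task

The plywood basket with two small gourds hangs by its trunnion pins in the hooked slots of the wooden stand. Take it by its handle, feel the pins out of the slots without forcing them or letting the basket swing over, and set it down gently (not dropped), level and fully down inside the shallow grey tray with both gourds still in it; then let go. Leave the bowl, the jar and the tall gourd alone.

Things in the scene. Friction and masses are not known exactly. Their poses are not given: they have to be found in the camera images.
- stand: Fixed wooden stand. Origin at the centre of its underside on the table, z up. Base plate 190 (x) x 150 (y) x 12 mm. Two upright cheeks, each 10 mm thick, at y = +-51 to +-61 mm, x = -24 to +44 mm, top at z = 126 mm (keeper's roof up to 134), a thin metal keeper plate on each outer face (to y = +-63). Both have the same hooked slot, open right through in y (see seat and channel)
- seat (a point): axis of the pins when seated, midway between the cheeks: x = 0, y = 0, z = 92 mm of the stand, axes as the stand's. Seat floor 4 mm below, x = -7 to 7. The metal keeper forms a sill (x = 7 to 13) and a roof over seat and sill (x = -7 to 13, 14 mm thick). It is screwed fast 0 to 16 mm high, unknown: pins must rise 5 to 21 mm to pass the sill and meet the rigid roof 3 mm later: feel for it slowly
- channel (a point): middle of the open mouth of the slot at the cheeks' top: x = 20.5, y = 0, z = 126 mm of the stand. Below it the channel, x = 13 to 28 mm, open upwards, floor at z = 76, far wall x = 28 to 44 up to the top. A raised pin moved along the stand's +x meets this wall after 24 mm; 17 to 24 mm from the seat it can go straight up
- basket: Loose plywood basket, about 0.26 kg, 110 (x) x 90 (y) x 60 mm high, walls 4 mm, divided into a -x and a +x half. Origin at the centre of its underside, z up. An 8 mm steel pin (trunnion) sticks out of each y side at x = 0, z = 54, ending 65 mm from the middle. Hangs with its pins in the seats, axes as the stand's, free to swing; uneven gourds tilt it either way up to 0.3 rad
- handle (a point): centre of the rigid handle's flat bar, 117 mm above the basket's underside, 63 mm above the pins; the bar is 76 mm long (y), 12 mm thick (x, the way to pinch it) and 18 mm tall; 12 mm wide uprights carry it at y = +-38 to +-43 mm; axes as the basket's. Pinched midway over the seats, the basket rights itself
- pivot (a point): point midway between the two pins, on their axis (54 mm above the basket's underside); axes as the basket's
- gourd_big: small dried gourd, 45 mm wide, 61 mm high plus stem, about 60 g, loose, standing in one of the basket's compartments; origin at its underside
- gourd_small: smaller dried gourd, 32 mm wide, 44 mm high plus stem, about 25 g, loose, standing in the other compartment; origin at its underside
- tray: fixed shallow grey tray, outside 138 (x) x 118 (y) x 14 mm high, walls 4 mm, so inside 130 x 110 mm; origin at the centre of its underside on the table, its floor 4 mm above. The basket fits in with its long side along the tray's long side, either way round
- bowl: white bowl, 90 mm wide, 35 mm high, bystander; origin at its underside
- jar: glass jar with white cap, 56 mm wide, 70 mm high, bystander; origin at its underside
- gourd_tall: large gourd, 112 mm wide, 200 mm high, bystander; origin at its underside
There are look-alikes about, which are no part of the job. Of the things that look like the tray, take the one that is farthest to the robot's left at the start.

How it is judged:
On the way:
1. the basket is lifted clear of the stand, level within 0.2 rad (pins at least 45 mm above the seats, touching the stand no more) (z of pivot in the frame of seat above 0.045 m and angle between basket's own z axis and vertical below 0.2 rad and contact force between basket and stand below 0.1 N), for 0.1 s.
At the end, for the whole second after the job is handed in: the basket stands at rest flat on the tray's floor (underside within 3 mm of it, level within 0.05 rad), inside the tray's walls (centres within 13 mm along x and y, long sides within 0.25 rad), both gourds inside the basket (x of basket in the frame of tray between -0.013 and 0.013 m and y of basket in the frame of tray between -0.013 and 0.013 m and z of basket in the frame of tray below 0.007 m and angle between basket's own z axis and vertical below 0.05 rad and angle between the x axis of basket and the x axis of tray, either way round below 0.25 rad and linear speed of basket below 0.02 m/s and x of gourd_big in the frame of basket between -0.055 and 0.055 m and y of gourd_big in the frame of basket between -0.045 and 0.045 m and z of gourd_big in the frame of basket between 0 and 0.045 m and x of gourd_small in the frame of basket between -0.055 and 0.055 m and y of gourd_small in the frame of basket between -0.045 and 0.045 m and z of gourd_small in the frame of basket between 0 and 0.045 m); the robot touches nothing.
It fails at once if the basket is forced against the stand with more than 35 N (contact force between basket and stand above 35 N).
It fails at once if the basket is dropped into the tray: faster than 0.25 m/s while less than 25 mm over its floor (horizontal distance between basket and tray below 0.03 m and z of basket in the frame of tray below 0.029 m and linear speed of basket above 0.25 m/s).
It fails at once if the basket swings over by more than 0.45 rad (angle between basket's own z axis and vertical above 0.45 rad).
It fails at once if a bystander (bowl, jar, tall gourd) is moved by more than 20 mm (distance of any of bowl, jar, gourd_tall from where it was at the start of the episode above 0.02 m).
It also fails if it takes over 61 s, if anything falls off the work surface, if the arm or the gripper's body presses on something with over 40 N, if the wrist force passes 120 N, or if a joint passes its speed limit or range.

## Working session

There is one attempt and no reset: what is moved stays moved. The work goes in short steps, Python scripts to look and compute and a shell command to move; the robot and the scene stay as the last step left them, time stands still between calls to the robot, and variables do not carry over. Pictures are saved under pics/ and viewed, at most 10 in all, crops included, and the job is handed in when it is done.

```bash
mkdir -p pics; ls
python3 - <<'E'
from rig import ctrl,cams
import cv2,numpy as np
for n in("top","side"):
    im=cams.get_image(n);cv2.imwrite(f"pics/{n}0.png",im)
    c=cams.get_calibration(n);print(n,np.round(c["mtx"],1).tolist(),np.round(c["R"],3).tolist(),np.round(c["t"],3).tolist(), np.round(-np.array(c["R"]).T@c["t"],3))
s=ctrl.read_state();print(s)
E
```

```text
pics
top [[474.3, 0.0, 314.7], [0.0, 474.3, 195.8], [0.0, 0.0, 1.0]] [[-0.016, -1.0, 0.024], [-0.983, 0.011, -0.186], [0.185, -0.026, -0.982]] [-0.015, 0.505, 1.083] [0.295 0.008 1.158]
side [[444.7, 0.0, 320.4], [0.0, 444.7, 200.9], [0.0, 0.0, 1.0]] [[0.997, -0.079, 0.019], [-0.047, -0.752, -0.657], [0.066, 0.654, -0.754]] [-0.496, 0.096, 1.138] [ 0.424 -0.711  0.93 ]
{'clock': 0.1, 'qpos': array([-9.24410141e-01,  3.85465223e-01,  6.76351346e-03, -4.02945935e-04,
       -1.19397313e+00, -2.58614120e-01]), 'joint_vel': array([-6.84015263e-04, -3.06881259e-03,  3.08763211e-03,  2.08849692e-03,
        2.28397230e-05, -1.50261416e-03]), 'joint_efforts': array([-4.78451257e-04, -3.93320739e+01,  1.88928437e+01,  4.19790968e+00,
       -2.62533540e-03,  9.36771897e-06]), 'tcp_pos': array([ 0.23615458, -0.57811608,  0.23034483]), 'tool_rot': array([-1.92600552e-01,  9.81276775e-01,  9.26601740e-04, -2.42236464e-04]), 'wrist_force': array([-0.42375049, -0.24054323,  0.28941445]), 'moment': array([0.01738331, 0.03602105, 0.01484173]), 'finger_force': 0.0, 'grip_width': 0.08564802873002716}
```

View pics/top0.png

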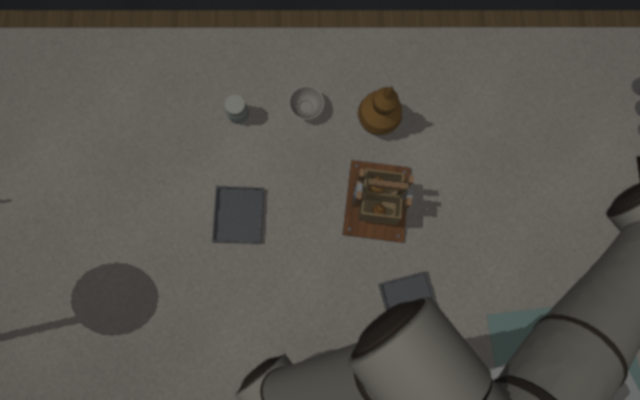

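View pics/side0.png

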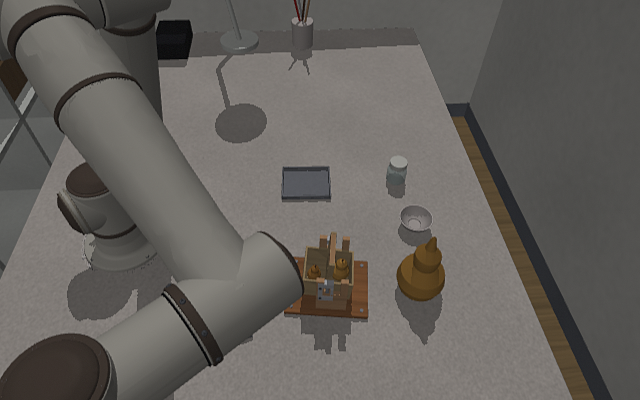

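Top view: tray-like things are the tray at (240,214) and a look-alike at (408,290), half hidden by the arm; the left one (240,214) is mine. The stand with the basket is at (378,200), with the handle bar near (387,183). In the side view the same tray is at (306,184) and the basket at (329,270). I'll check both in one close crop.

Run:
```python
import cv2,numpy as np
t=cv2.imread("pics/top0.png");s=cv2.imread("pics/side0.png")
t=cv2.convertScaleAbs(t,alpha=1.8)
f=lambda im,x,y,w,h,k:cv2.resize(im[y:y+h,x:x+w],(w*k,h*k),interpolation=cv2.INTER_CUBIC)
o=np.zeros((600,800,3),np.uint8)
a=f(t,335,150,100,100,4);o[:400,:400]=a
a=f(s,280,225,100,100,4);o[:400,400:]=a
a=f(t,205,180,70,66,3);o[400:598,:210]=a
a=f(s,270,155,70,60,3);o[400:580,400:610]=a
cv2.imwrite("pics/crop0.png",o)
```

```text
(no output)
```

View pics/crop0.png

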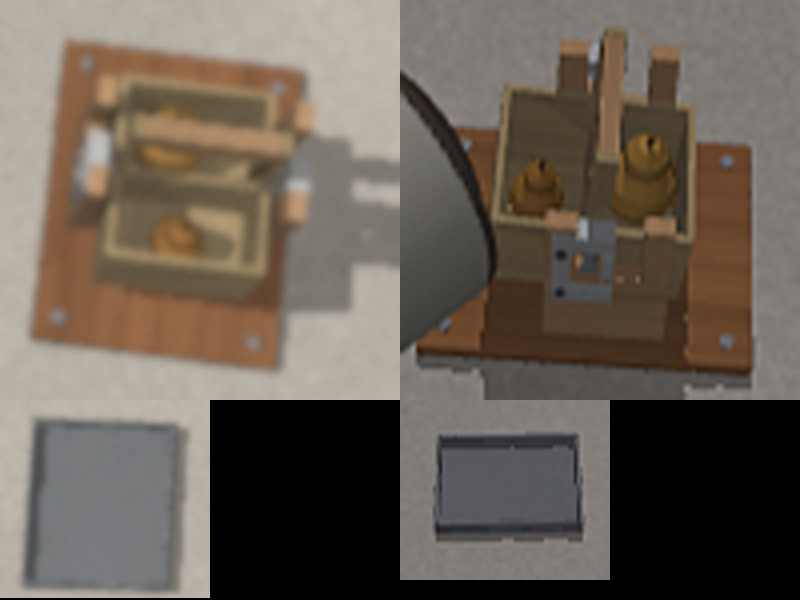

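The crop confirms it. The keeper metal is nearest the lower (robot-side) prongs, so the stand's +x points roughly along world +x. The basket leans so that the handle tips towards +x, and the left tray is an empty shallow tray.

```bash
cat > h.py <<'E'
import cv2,numpy as np
from rig import ctrl,cams
def ray(n,p):
    c=cams.get_calibration(n);R=np.array(c["R"]);t=np.array(c["t"])
    d=R.T@np.linalg.inv(c["mtx"])@np.r_[p,1];return -R.T@t,d
def onz(n,p,z):
    o,d=ray(n,p);return o+d*(z-o[2])/d[2]
def proj(n,X):
    c=cams.get_calibration(n);u=np.array(c["mtx"])@(np.array(c["R"])@X+c["t"]);return u[:2]/u[2]
def rect(n,m,z):
    cs,_=cv2.findContours(m,0,2);k=max(cs,key=cv2.contourArea)[:,0]
    P=np.array([onz(n,p,z)[:2] for p in k],np.float32)*1000
    return cv2.minAreaRect(P)
E
python3 - <<'E'
from h import *
t=cv2.imread("pics/top0.png");s=cv2.imread("pics/side0.png")
for n,im,b in(("top",t,(335,150,100,100)),("side",s,(275,225,110,100))):
    h=cv2.cvtColor(im,cv2.COLOR_BGR2HSV);m=np.zeros(h.shape[:2],np.uint8);x,y,w,hh=b
    m[y:y+hh,x:x+w]=(cv2.inRange(h,(0,120,40),(13,255,255)))[y:y+hh,x:x+w]
    m=cv2.morphologyEx(m,cv2.MORPH_CLOSE,np.ones((3,3)))
    print(n,"base",rect(n,m,.012))
    B=im[:,:,0].astype(int);
    x,y,w,hh=(205,175,70,75) if n=="top" else (270,155,70,55)
    g=im.max(2); print(np.bincount(g[y:y+hh,x:x+w].ravel()//8))
    m2=np.zeros_like(m); thr=90 if n=="top" else 115
    d=im[:,:,0].astype(int)-im[:,:,2]
    m2[y:y+hh,x:x+w]=((d>2)*255)[y:y+hh,x:x+w]
    print("tray",rect(n,m2,.014),m2.sum()//255)
C=np.array([[67,42],[303,72],[278,370],[30,340]])/4+[335,150]
P=np.array([onz("top",p,.012) for p in C]);print(np.round(P,4),P.mean(0),np.linalg.norm(P-np.roll(P,1,0),axis=1))
S=np.array([[452,512,0]]);
for p in [(750,145),(752,353),(418,353)]:
    print("side",onz("side",((p[0]-400)/4+280,p[1]/4+225),.012))
for tz in(.205,.21,.215):
    print("bar ends",tz,onz("top",(133/4+335,125/4+150),tz),onz("top",(295/4+335,145/4+150),tz))
E
```

```text
top base ((498.2191467285156, -175.3026123046875), (143.11183166503906, 182.75344848632812), 82.09617614746094)
[   0    0    0    0    0   78  107  329 2304  116  105  131 1219  861]
tray ((444.021484375, 150.80258178710938), (13.181976318359375, 21.388153076171875), 26.382938385009766) 343
side base ((499.0716552734375, -179.34332275390625), (150.5782470703125, 187.61512756347656), 81.9858169555664)
[   0    0    0    0    7   45  143   92   71   91  150  964  147   26
   71  381 1589   72    1]
tray ((467.6641845703125, 157.63473510742188), (121.19979858398438, 137.39865112304688), 86.57759094238281) 1532
[[ 0.6001 -0.1169  0.012 ]
 [ 0.5794 -0.2642  0.012 ]
 [ 0.3936 -0.2389  0.012 ]
 [ 0.4139 -0.0888  0.012 ]] [ 0.49673646 -0.17720206  0.012     ] [0.18835959 0.14867665 0.1874404  0.15151429]
side [ 0.60414488 -0.11729125  0.012     ]
side [ 0.58470615 -0.25511294  0.012     ]
side [ 0.39754759 -0.24214593  0.012     ]
bar ends 0.205 [ 0.50427171 -0.12867479  0.205     ] [ 0.49282974 -0.21210241  0.205     ]
bar ends 0.21 [ 0.5031753  -0.12795799  0.21      ] [ 0.49179336 -0.2109479   0.21      ]
bar ends 0.215 [ 0.50207889 -0.12724119  0.215     ] [ 0.49075699 -0.20979339  0.215     ]
```

```bash
cat >> h.py <<'E'
from scipy.spatial.transform import Rotation as Ro
def go(x,y,z,yaw):
    "shift (mm) and turn in tool axes to TCP x,y,z with tool y axis at yaw (mod pi), pointing down"
    s=ctrl.read_state();R=Ro.from_quat(s["tool_rot"]);d=R.inv().apply(np.array([x,y,z])-s["tcp_pos"])*1000
    c=[]
    for a in(yaw,yaw+np.pi):
        Y=np.array([np.cos(a),np.sin(a),0]);Z=np.array([0,0,-1.]);T=Ro.from_matrix(np.c_[np.cross(Y,Z),Y,Z])
        c.append((R.inv()*T).as_rotvec())
    print("shift",d.round(1),"turn",min(c,key=np.linalg.norm).round(3))
E
python3 - <<'E'
from h import *
t=cv2.imread("pics/top0.png")
g=t.max(2);m=np.zeros_like(g);m[175:250,205:275]=(g<80)[175:250,205:275]*255
print("tray top",rect("top",m,.014))
a=np.radians(-8);ex=np.array([np.cos(a),np.sin(a)]);ey=np.array([-ex[1],ex[0]]);c=np.array([.498,-.177])
for p in [(133,125),(295,145),(214,135)]:
    q=onz("top",(p[0]/4+335,p[1]/4+150),.163)[:2];print("bar",q.round(4),((q-c)@ex).round(4),((q-c)@ey).round(4))
# side check: predicted bar top ends
for th in(0,.1,.15,.2,.25):
    for y in(-.038,.038):
        X=np.r_[c+ex*.072*np.sin(th)+ey*y,.092+.072*np.cos(th)];print(th,y,((proj("side",X)-[280,225])*4+[400,0]).round(),((proj("top",X)-[335,150])*4).round())
go(.499,-.177,.21,a)
E
```

```text
tray top ((467.15777587890625, 159.842041015625), (126.41502380371094, 138.3125), 87.31647491455078)
bar [ 0.5135 -0.1347] 0.0094 0.044
bar [ 0.5015 -0.2218] 0.0097 -0.0439
bar [ 0.5075 -0.1782] 0.0096 0.0001
0 -0.038 [591. 152.] [283. 161.]
0 0.038 [598.  33.] [143. 143.]
0.1 -0.038 [605. 154.] [284. 148.]
0.1 0.038 [612.  34.] [144. 130.]
0.15 -0.038 [612. 155.] [284. 142.]
0.15 0.038 [618.  35.] [144. 124.]
0.2 -0.038 [619. 156.] [285. 136.]
0.2 0.038 [625.  36.] [145. 118.]
0.25 -0.038 [626. 157.] [285. 130.]
0.25 0.038 [631.  38.] [145. 112.]
shift [-395.   272.    20.8] turn [ 2.000e-03  1.000e-03 -1.044e+00]
```

```bash
python3 -m pendant '[{"x":-40,"y":27,"wz":-0.1},{"x":-80,"y":54,"wz":-0.2},{"x":-120,"y":81,"wz":-0.3},{"x":-160,"y":108,"wz":-0.42},{"x":-200,"y":136,"wz":-0.54},{"x":-240,"y":163,"wz":-0.66},{"x":-280,"y":190,"wz":-0.78},{"x":-320,"y":218,"wz":-0.9},{"x":-355,"y":245,"z":5,"wz":-1},{"x":-380,"y":262,"z":12,"wz":-1.03},{"x":-395,"y":272,"z":20,"wz":-1.044},{"x":-395,"y":272,"z":20,"wz":-1.044}]'
python3 - <<'E'
from h import *
cv2.imwrite("pics/side1.png",cv2.resize(cams.get_image("side")[170:330,220:420],None,fx=4,fy=3.75)[:600,:800])
go(.499,-.177,.139,np.radians(-8))
E
```

```text
shift [-395.   271.9   91.9] turn [ 2.000e-03  1.000e-03 -1.044e+00]$[0]: bad value
```

View pics/side1.png

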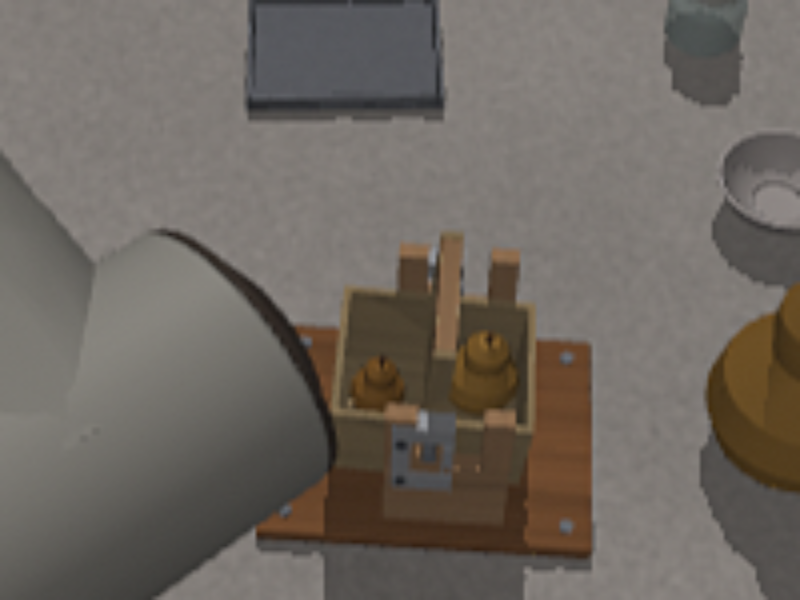

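The call was refused, so nothing moved. This picture shows the basket unchanged, with the handle near (450,300). I'll give all six keys in every row.

```bash
python3 -m pendant '[{"x":-40,"y":27,"z":0,"wx":0,"wy":0,"wz":-0.1},{"x":-80,"y":54,"z":0,"wx":0,"wy":0,"wz":-0.2},{"x":-120,"y":81,"z":0,"wx":0,"wy":0,"wz":-0.3},{"x":-160,"y":108,"z":0,"wx":0,"wy":0,"wz":-0.42},{"x":-200,"y":136,"z":0,"wx":0,"wy":0,"wz":-0.54},{"x":-240,"y":163,"z":0,"wx":0,"wy":0,"wz":-0.66},{"x":-280,"y":190,"z":0,"wx":0,"wy":0,"wz":-0.78},{"x":-320,"y":218,"z":0,"wx":0,"wy":0,"wz":-0.9},{"x":-355,"y":245,"z":5,"wx":0,"wy":0,"wz":-1},{"x":-380,"y":262,"z":12,"wx":0,"wy":0,"wz":-1.03},{"x":-395,"y":272,"z":20,"wx":0,"wy":0,"wz":-1.044},{"x":-395,"y":272,"z":20,"wx":0,"wy":0,"wz":-1.044}]'
python3 - <<'E'
from h import *
cv2.imwrite("pics/side2.png",cv2.resize(cams.get_image("side")[170:330,220:420],None,fx=4,fy=3.75)[:600,:800])
go(.499,-.177,.139,np.radians(-8))
E
```

```text
clock: 1.35
tcp_pos: [0.4995, -0.1754, 0.2098]
tool_rot: [-0.657, 0.753, 0.001, -0.001]
wrist_force: [-0.2, -0.8, -0.2]
grip_width: 0.0856
finger_force: 0.0
shift [ 0.5 -0.1 71.5] turn [ 0.002 -0.     0.002]
```

```bash
python3 -m pendant '[{"x":0,"y":0,"z":12,"wx":0,"wy":0,"wz":0},{"x":0,"y":0,"z":24,"wx":0,"wy":0,"wz":0},{"x":0,"y":0,"z":36,"wx":0,"wy":0,"wz":0},{"x":0,"y":0,"z":48,"wx":0,"wy":0,"wz":0},{"x":0,"y":0,"z":60,"wx":0,"wy":0,"wz":0},{"x":0,"y":0,"z":68,"wx":0,"wy":0,"wz":0},{"x":0,"y":0,"z":71,"wx":0,"wy":0,"wz":0},{"x":0,"y":0,"z":71,"wx":0,"wy":0,"wz":0}]'
python3 - <<'E'
from h import *
f=lambda im:cv2.resize(im,(400,400),interpolation=cv2.INTER_CUBIC)
a=cams.get_image("side")[220:320,280:380];b=cams.get_image("top")[150:250,335:435]
cv2.imwrite("pics/p3.png",np.hstack([f(a),f(cv2.convertScaleAbs(b,alpha=1.8))]))
s=ctrl.read_state();print(s["tcp_pos"],s["wrist_force"])
E
```

```text
clock: 2.2
tcp_pos: [0.4991, -0.1774, 0.1398]
tool_rot: [-0.656, 0.754, 0.0, -0.0]
wrist_force: [0.7, -0.2, 0.0]
grip_width: 0.0852
finger_force: 0.0
[ 0.49958803 -0.17743461  0.14072294] [-0.0937312   0.23280965 -0.68796675]
```

View pics/p3.png

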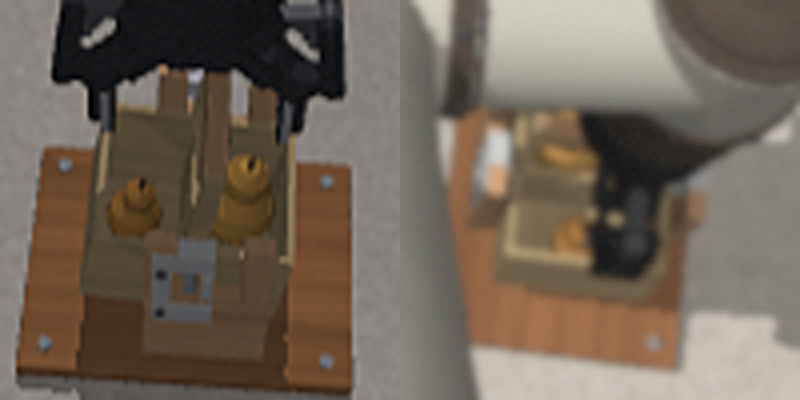

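The side view (left) shows the fingers straddling the bar: left pad at (102,110), right pad at (290,120), bar at (213,130). I'll close gradually.

```bash
python3 -m pendant '[{"x":0,"y":0,"z":0,"wx":0,"wy":0,"wz":0},{"x":0,"y":0,"z":0,"wx":0,"wy":0,"wz":0},{"x":0,"y":0,"z":0,"wx":0,"wy":0,"wz":0},{"x":0,"y":0,"z":0,"wx":0,"wy":0,"wz":0},{"x":0,"y":0,"z":0,"wx":0,"wy":0,"wz":0},{"x":0,"y":0,"z":0,"wx":0,"wy":0,"wz":0}]' -0.4
python3 -m pendant '[{"x":0,"y":0,"z":0,"wx":0,"wy":0,"wz":0},{"x":0,"y":0,"z":0,"wx":0,"wy":0,"wz":0},{"x":0,"y":0,"z":0,"wx":0,"wy":0,"wz":0},{"x":0,"y":0,"z":0,"wx":0,"wy":0,"wz":0}]' -0.6
python3 -m pendant '[{"x":0,"y":0,"z":0,"wx":0,"wy":0,"wz":0},{"x":0,"y":0,"z":0,"wx":0,"wy":0,"wz":0},{"x":0,"y":0,"z":0,"wx":0,"wy":0,"wz":0},{"x":0,"y":0,"z":0,"wx":0,"wy":0,"wz":0},{"x":0,"y":0,"z":0,"wx":0,"wy":0,"wz":0},{"x":0,"y":0,"z":0,"wx":0,"wy":0,"wz":0}]' -1
```

```text
clock: 2.9
tcp_pos: [0.4992, -0.1774, 0.1403]
tool_rot: [-0.656, 0.755, -0.0, 0.0]
wrist_force: [-1.2, -0.2, -0.0]
grip_width: 0.0257
finger_force: 0.0
clock: 3.3
tcp_pos: [0.4992, -0.1774, 0.1403]
tool_rot: [-0.656, 0.754, -0.0, -0.0]
wrist_force: [-0.3, 0.3, 0.0]
grip_width: 0.0174
finger_force: 0.1
clock: 3.9
tcp_pos: [0.4996, -0.1774, 0.1405]
tool_rot: [-0.656, 0.754, -0.0, 0.0]
wrist_force: [2.1, -0.8, 1.4]
grip_width: 0.0105
finger_force: 59.9
```

```bash
python3 -m pendant '[{"x":0,"y":0,"z":-0.5,"wx":0,"wy":0,"wz":0},{"x":0,"y":0,"z":-1,"wx":0,"wy":0,"wz":0},{"x":0,"y":0,"z":-1.5,"wx":0,"wy":0,"wz":0},{"x":0,"y":0,"z":-2,"wx":0,"wy":0,"wz":0},{"x":0,"y":0,"z":-2.5,"wx":0,"wy":0,"wz":0},{"x":0,"y":0,"z":-3,"wx":0,"wy":0,"wz":0},{"x":0,"y":0,"z":-3.5,"wx":0,"wy":0,"wz":0},{"x":0,"y":0,"z":-4,"wx":0,"wy":0,"wz":0},{"x":0,"y":0,"z":-4.5,"wx":0,"wy":0,"wz":0},{"x":0,"y":0,"z":-5,"wx":0,"wy":0,"wz":0},{"x":0,"y":0,"z":-5,"wx":0,"wy":0,"wz":0}]'
```

```text
clock: 5.0
tcp_pos: [0.4992, -0.1774, 0.1454]
tool_rot: [-0.656, 0.755, -0.0, 0.0]
wrist_force: [-0.6, -0.1, -3.2]
grip_width: 0.0107
finger_force: 59.3
```

```bash
python3 -m pendant '[{"x":0,"y":0,"z":-0.5,"wx":0,"wy":0,"wz":0},{"x":0,"y":0,"z":-1,"wx":0,"wy":0,"wz":0},{"x":0,"y":0,"z":-1,"wx":0,"wy":0,"wz":0}]'
```

```text
clock: 5.3
tcp_pos: [0.4993, -0.1774, 0.1464]
tool_rot: [-0.656, 0.754, -0.0, 0.0]
wrist_force: [-0.4, 0.2, -4.2]
grip_width: 0.0105
finger_force: 59.3
```

```bash
cat > ok.py <<'E'
import sys
from rig import ctrl
s=ctrl.read_state();print(s["clock"],s["tcp_pos"].round(4),s["wrist_force"].round(1));sys.exit(s["wrist_force"][2]<-7.5)
E
python3 -m pendant '[{"x":0,"y":0,"z":-0.5,"wx":0,"wy":0,"wz":0},{"x":0,"y":0,"z":-1,"wx":0,"wy":0,"wz":0},{"x":0,"y":0,"z":-1,"wx":0,"wy":0,"wz":0}]' >/dev/null; python3 ok.py && python3 -m pendant '[{"x":0,"y":0,"z":-0.5,"wx":0,"wy":0,"wz":0},{"x":0,"y":0,"z":-0.5,"wx":0,"wy":0,"wz":0}]' >/dev/null && python3 ok.py && python3 -m pendant '[{"x":0,"y":0,"z":-0.5,"wx":0,"wy":0,"wz":0},{"x":0,"y":0,"z":-0.5,"wx":0,"wy":0,"wz":0}]' >/dev/null && python3 ok.py && python3 -m pendant '[{"x":0,"y":0,"z":-0.5,"wx":0,"wy":0,"wz":0},{"x":0,"y":0,"z":-0.5,"wx":0,"wy":0,"wz":0}]' >/dev/null && python3 ok.py && python3 -m pendant '[{"x":0,"y":0,"z":-0.5,"wx":0,"wy":0,"wz":0},{"x":0,"y":0,"z":-0.5,"wx":0,"wy":0,"wz":0}]' >/dev/null && python3 ok.py && python3 -m pendant '[{"x":0,"y":0,"z":-0.5,"wx":0,"wy":0,"wz":0},{"x":0,"y":0,"z":-0.5,"wx":0,"wy":0,"wz":0}]' >/dev/null && python3 ok.py && python3 -m pendant '[{"x":0,"y":0,"z":-0.5,"wx":0,"wy":0,"wz":0},{"x":0,"y":0,"z":-0.5,"wx":0,"wy":0,"wz":0}]' >/dev/null && python3 ok.py
```

```text
5.6 [ 0.4992 -0.1774  0.1474] [ 0.4 -0.6 -2.7]False
```

```bash
sed -i 's/sys.exit(\(.*\))$/sys.exit(int(\1))/' ok.py
python3 -m pendant '[{"x":0,"y":0,"z":-0.5,"wx":0,"wy":0,"wz":0},{"x":0,"y":0,"z":-0.5,"wx":0,"wy":0,"wz":0}]' >/dev/null; python3 ok.py && python3 -m pendant '[{"x":0,"y":0,"z":-0.5,"wx":0,"wy":0,"wz":0},{"x":0,"y":0,"z":-0.5,"wx":0,"wy":0,"wz":0}]' >/dev/null && python3 ok.py && python3 -m pendant '[{"x":0,"y":0,"z":-0.5,"wx":0,"wy":0,"wz":0},{"x":0,"y":0,"z":-0.5,"wx":0,"wy":0,"wz":0}]' >/dev/null && python3 ok.py && python3 -m pendant '[{"x":0,"y":0,"z":-0.5,"wx":0,"wy":0,"wz":0},{"x":0,"y":0,"z":-0.5,"wx":0,"wy":0,"wz":0}]' >/dev/null && python3 ok.py && python3 -m pendant '[{"x":0,"y":0,"z":-0.5,"wx":0,"wy":0,"wz":0},{"x":0,"y":0,"z":-0.5,"wx":0,"wy":0,"wz":0}]' >/dev/null && python3 ok.py && python3 -m pendant '[{"x":0,"y":0,"z":-0.5,"wx":0,"wy":0,"wz":0},{"x":0,"y":0,"z":-0.5,"wx":0,"wy":0,"wz":0}]' >/dev/null && python3 ok.py && python3 -m pendant '[{"x":0,"y":0,"z":-0.5,"wx":0,"wy":0,"wz":0},{"x":0,"y":0,"z":-0.5,"wx":0,"wy":0,"wz":0}]' >/dev/null && python3 ok.py && python3 -m pendant '[{"x":0,"y":0,"z":-0.5,"wx":0,"wy":0,"wz":0},{"x":0,"y":0,"z":-0.5,"wx":0,"wy":0,"wz":0}]' >/dev/null && python3 ok.py
```

```text
5.8 [ 0.4992 -0.1774  0.1479] [ 0.3  0.3 -3.4]
6.0 [ 0.4992 -0.1774  0.1484] [-0.4 -0.8 -2.6]
6.2 [ 0.4992 -0.1774  0.1489] [-0.3 -0.4 -3. ]
6.4 [ 0.4992 -0.1774  0.1494] [-0.2  0.9 -3.8]
6.6 [ 0.4992 -0.1774  0.1499] [ 0.3 -0.1 -4. ]
6.8 [ 0.4992 -0.1774  0.1504] [-0.   0.8 -3.6]
7.0 [ 0.4991 -0.1774  0.1507] [ 0.4  0.6 -3.7]
7.2 [ 0.499  -0.1774  0.1508] [ 0.4 -0.8 -6.3]
```

```bash
python3 -m pendant '[{"x":0,"y":0,"z":-0.5,"wx":0,"wy":0,"wz":0},{"x":0,"y":0,"z":-0.5,"wx":0,"wy":0,"wz":0}]' >/dev/null; python3 ok.py
```

```text
7.4 [ 0.4989 -0.1773  0.1509] [  2.9  -1.9 -12.7]
```

Roof felt at TCP z ≈ 0.1507, so I'll back off 1.5 mm and move along the stand's +x (tool −y).

```bash
python3 -m pendant '[{"x":0,"y":0,"z":1,"wx":0,"wy":0,"wz":0},{"x":0,"y":0,"z":2,"wx":0,"wy":0,"wz":0},{"x":0,"y":0,"z":2.7,"wx":0,"wy":0,"wz":0},{"x":0,"y":0,"z":2.7,"wx":0,"wy":0,"wz":0}]' >/dev/null; python3 ok.py && python3 -m pendant '[{"x":0,"y":-1,"z":0,"wx":0,"wy":0,"wz":0},{"x":0,"y":-2,"z":0,"wx":0,"wy":0,"wz":0},{"x":0,"y":-3,"z":0,"wx":0,"wy":0,"wz":0},{"x":0,"y":-4,"z":0,"wx":0,"wy":0,"wz":0},{"x":0,"y":-5,"z":0,"wx":0,"wy":0,"wz":0},{"x":0,"y":-5,"z":0,"wx":0,"wy":0,"wz":0}]'
```

```text
7.8 [ 0.4994 -0.1774  0.1497] [-0.2  0.5 -3.6]
clock: 8.4
tcp_pos: [0.5043, -0.1781, 0.1491]
tool_rot: [-0.656, 0.755, -0.0, 0.0]
wrist_force: [1.2, 0.5, -3.4]
grip_width: 0.011
finger_force: 59.6
```

```bash
python3 -m pendant '[{"x":0,"y":-1,"z":0,"wx":0,"wy":0,"wz":0},{"x":0,"y":-2,"z":0,"wx":0,"wy":0,"wz":0},{"x":0,"y":-3,"z":0,"wx":0,"wy":0,"wz":0},{"x":0,"y":-4,"z":0,"wx":0,"wy":0,"wz":0},{"x":0,"y":-4,"z":0,"wx":0,"wy":0,"wz":0}]'
python3 - <<'E'
from h import *
f=lambda im:cv2.resize(im,(500,500),interpolation=cv2.INTER_CUBIC)
cv2.imwrite("pics/p4.png",f(cams.get_image("side")[220:320,280:380]))
E
```

```text
clock: 8.9
tcp_pos: [0.5082, -0.1787, 0.1491]
tool_rot: [-0.656, 0.754, -0.0, 0.0]
wrist_force: [0.6, -0.2, -4.0]
grip_width: 0.011
finger_force: 59.6
```

View pics/p4.png

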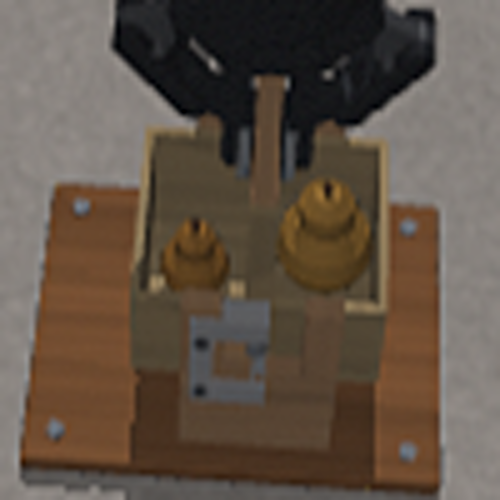

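The pin, at (260,350), is passing over the sill and leaving the keeper; the basket looks level. Continuing another 11 mm.

```bash
python3 -m pendant '[{"x":0,"y":-1,"z":0,"wx":0,"wy":0,"wz":0},{"x":0,"y":-2,"z":0,"wx":0,"wy":0,"wz":0},{"x":0,"y":-3,"z":0,"wx":0,"wy":0,"wz":0},{"x":0,"y":-4.5,"z":0,"wx":0,"wy":0,"wz":0},{"x":0,"y":-6,"z":0,"wx":0,"wy":0,"wz":0},{"x":0,"y":-7,"z":0,"wx":0,"wy":0,"wz":0},{"x":0,"y":-8,"z":0,"wx":0,"wy":0,"wz":0},{"x":0,"y":-9,"z":0,"wx":0,"wy":0,"wz":0},{"x":0,"y":-10,"z":0,"wx":0,"wy":0,"wz":0},{"x":0,"y":-11,"z":0,"wx":0,"wy":0,"wz":0},{"x":0,"y":-11,"z":0,"wx":0,"wy":0,"wz":0}]'
```

```text
clock: 10.05
tcp_pos: [0.5191, -0.1802, 0.1491]
tool_rot: [-0.656, 0.755, -0.0, 0.0]
wrist_force: [-0.2, -0.8, -3.7]
grip_width: 0.0107
finger_force: 59.6
```

```bash
python3 -m pendant '[{"x":0,"y":0,"z":-0.5,"wx":0,"wy":0,"wz":0},{"x":0,"y":0,"z":-1,"wx":0,"wy":0,"wz":0},{"x":0,"y":0,"z":-1.5,"wx":0,"wy":0,"wz":0},{"x":0,"y":0,"z":-2,"wx":0,"wy":0,"wz":0},{"x":0,"y":0,"z":-2.5,"wx":0,"wy":0,"wz":0}]'; python3 ok.py && python3 -m pendant '[{"x":0,"y":0,"z":-1,"wx":0,"wy":0,"wz":0},{"x":0,"y":0,"z":-2,"wx":0,"wy":0,"wz":0},{"x":0,"y":0,"z":-2,"wx":0,"wy":0,"wz":0}]'; python3 ok.py
```

```text
clock: 10.55
tcp_pos: [0.519, -0.1802, 0.1517]
tool_rot: [-0.656, 0.755, -0.0, 0.0]
wrist_force: [0.3, -0.7, -2.7]
grip_width: 0.0108
finger_force: 59.6
10.55 [ 0.519  -0.1802  0.1517] [ 0.3 -0.7 -2.7]
clock: 10.85
tcp_pos: [0.5191, -0.1801, 0.1538]
tool_rot: [-0.656, 0.754, -0.0, 0.0]
wrist_force: [-0.2, 0.1, -4.4]
grip_width: 0.0109
finger_force: 59.6
10.85 [ 0.5191 -0.1801  0.1538] [-0.2  0.1 -4.4]
```

```bash
python3 -m pendant '[{"x":0,"y":0,"z":-2,"wx":0,"wy":0,"wz":0},{"x":0,"y":0,"z":-4,"wx":0,"wy":0,"wz":0},{"x":0,"y":0,"z":-6,"wx":0,"wy":0,"wz":0},{"x":0,"y":0,"z":-8,"wx":0,"wy":0,"wz":0},{"x":0,"y":0,"z":-10,"wx":0,"wy":0,"wz":0},{"x":0,"y":0,"z":-12,"wx":0,"wy":0,"wz":0},{"x":0,"y":0,"z":-12,"wx":0,"wy":0,"wz":0}]'; python3 ok.py && python3 -m pendant '[{"x":0,"y":0,"z":-4,"wx":0,"wy":0,"wz":0},{"x":0,"y":0,"z":-10,"wx":0,"wy":0,"wz":0},{"x":0,"y":0,"z":-18,"wx":0,"wy":0,"wz":0},{"x":0,"y":0,"z":-27,"wx":0,"wy":0,"wz":0},{"x":0,"y":0,"z":-36,"wx":0,"wy":0,"wz":0},{"x":0,"y":0,"z":-46,"wx":0,"wy":0,"wz":0},{"x":0,"y":0,"z":-57,"wx":0,"wy":0,"wz":0},{"x":0,"y":0,"z":-68,"wx":0,"wy":0,"wz":0},{"x":0,"y":0,"z":-78,"wx":0,"wy":0,"wz":0},{"x":0,"y":0,"z":-87,"wx":0,"wy":0,"wz":0},{"x":0,"y":0,"z":-92,"wx":0,"wy":0,"wz":0},{"x":0,"y":0,"z":-94,"wx":0,"wy":0,"wz":0}]'; python3 -m pendant '[{"x":0,"y":0,"z":0,"wx":0,"wy":0,"wz":0},{"x":0,"y":0,"z":0,"wx":0,"wy":0,"wz":0}]'
python3 - <<'E'
from h import *
f=lambda im:cv2.resize(im,(400,400),interpolation=cv2.INTER_CUBIC)
a=cams.get_image("side")[150:300,270:420]
cv2.imwrite("pics/p5.png",cv2.resize(a,(600,600),interpolation=2))
go(.4675,.158,.26,np.radians(-3))
E
```

```text
clock: 11.55
tcp_pos: [0.5192, -0.1802, 0.166]
tool_rot: [-0.656, 0.754, -0.0, 0.0]
wrist_force: [0.0, 0.5, -2.9]
grip_width: 0.0109
finger_force: 59.6
11.55 [ 0.5192 -0.1802  0.166 ] [ 0.   0.5 -2.9]
clock: 12.75
tcp_pos: [0.5192, -0.1801, 0.2603]
tool_rot: [-0.656, 0.754, -0.0, 0.0]
wrist_force: [-0.2, -0.1, -3.6]
grip_width: 0.0108
finger_force: 59.6
clock: 12.95
tcp_pos: [0.5187, -0.1801, 0.2591]
tool_rot: [-0.656, 0.755, 0.0, -0.0]
wrist_force: [-0.5, 0.5, -3.6]
grip_width: 0.0107
finger_force: 59.6
shift [-327.7   97.6   -0.9] turn [ 0.001  0.    -0.087]
```

View pics/p5.png

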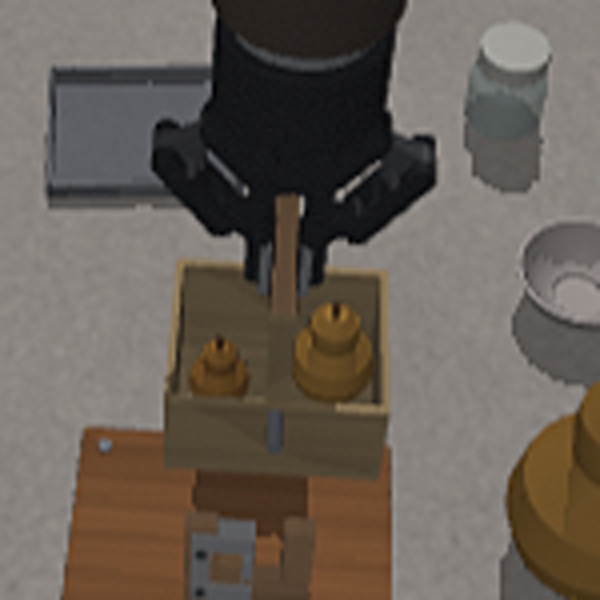

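Basket is clear and level with both gourds inside, and the pin shows at (275,430). Transit to above the tray.

```bash
python3 -m pendant '[{"x":-6,"y":2,"z":0,"wx":0,"wy":0,"wz":0},{"x":-22,"y":6.5,"z":0,"wx":0,"wy":0,"wz":-0.005},{"x":-48,"y":14,"z":0,"wx":0,"wy":0,"wz":-0.012},{"x":-80,"y":24,"z":0,"wx":0,"wy":0,"wz":-0.02},{"x":-115,"y":34,"z":0,"wx":0,"wy":0,"wz":-0.03},{"x":-152,"y":45,"z":0,"wx":0,"wy":0,"wz":-0.04},{"x":-190,"y":56,"z":0,"wx":0,"wy":0,"wz":-0.05},{"x":-228,"y":68,"z":0,"wx":0,"wy":0,"wz":-0.06},{"x":-262,"y":78,"z":0,"wx":0,"wy":0,"wz":-0.07},{"x":-292,"y":87,"z":0,"wx":0,"wy":0,"wz":-0.08},{"x":-314,"y":93.5,"z":0,"wx":0,"wy":0,"wz":-0.085},{"x":-326,"y":97,"z":0,"wx":0,"wy":0,"wz":-0.087}]'; python3 -m pendant '[{"x":-1.7,"y":0.6,"z":30,"wx":0,"wy":0,"wz":0},{"x":-1.7,"y":0.6,"z":60,"wx":0,"wy":0,"wz":0},{"x":-1.7,"y":0.6,"z":80,"wx":0,"wy":0,"wz":0},{"x":-1.7,"y":0.6,"z":95,"wx":0,"wy":0,"wz":0},{"x":-1.7,"y":0.6,"z":105,"wx":0,"wy":0,"wz":0},{"x":-1.7,"y":0.6,"z":110,"wx":0,"wy":0,"wz":0},{"x":-1.7,"y":0.6,"z":110,"wx":0,"wy":0,"wz":0}]'
python3 - <<'E'
from h import *
f=lambda im:cv2.resize(im,(400,400),interpolation=cv2.INTER_CUBIC)
a=cams.get_image("side")[125:225,250:350];b=cv2.convertScaleAbs(cams.get_image("top")[165:265,190:290],alpha=1.8)
cv2.imwrite("pics/p6.png",np.hstack([f(a),f(b)]))
go(.4675,.158,.12,np.radians(-3))
# predicted basket pixels if centred on tray
a=np.radians(-3);ex=np.array([np.cos(a),np.sin(a)]);ey=np.array([-ex[1],ex[0]]);c=ctrl.read_state()["tcp_pos"][:2]
for z in(.108,.048):
  for u,v in((-55,-45),(55,-45),(55,45),(-55,45)):
    X=np.r_[c+ex*u/1000+ey*v/1000,z];print(z,u,v,((proj("side",X)-[250,125])*4).round(),((proj("top",X)-[190,165])*4+[400,0]).round())
E
```

```text
clock: 14.2
tcp_pos: [0.4675, 0.158, 0.2595]
tool_rot: [-0.689, 0.724, 0.0, 0.0]
wrist_force: [0.1, 0.0, -3.8]
grip_width: 0.011
finger_force: 59.6
clock: 14.9
tcp_pos: [0.4675, 0.1576, 0.1494]
tool_rot: [-0.688, 0.725, -0.0, -0.0]
wrist_force: [-0.4, -0.4, -2.4]
grip_width: 0.0107
finger_force: 59.6
shift [ 0.1  0.7 30.4] turn [-0.001  0.001  0.   ]
0.108 -55 -45 [138. 179.] [655. 272.]
0.108 55 -45 [307. 178.] [667.  78.]
0.108 55 45 [302.  85.] [507.  71.]
0.108 -55 45 [142.  86.] [492. 266.]
0.048 -55 -45 [142. 242.] [665. 283.]
0.048 55 -45 [304. 241.] [676.  99.]
0.048 55 45 [300. 148.] [525.  93.]
0.048 -55 45 [145. 149.] [511. 277.]
```

View pics/p6.png

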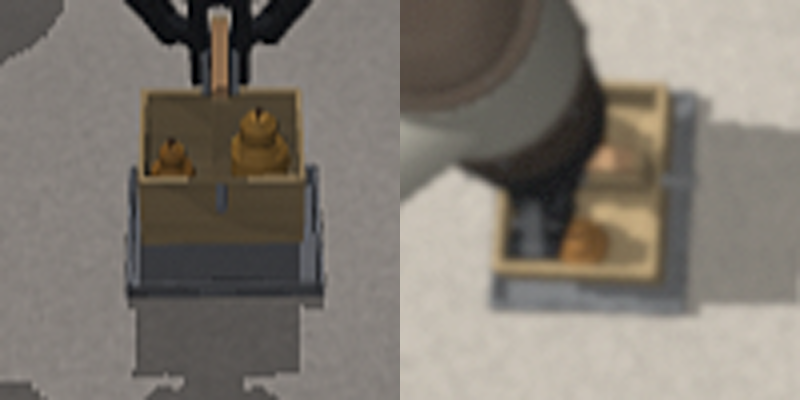

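Basket rim in the side view runs (140,180)–(305,180), matching the prediction (138,179)–(307,178). It is level and over the tray, whose near wall spans (127..323, 290). Lowering slowly.

```bash
python3 -m pendant '[{"x":0,"y":0.5,"z":4,"wx":0,"wy":0,"wz":0},{"x":0,"y":0.5,"z":9,"wx":0,"wy":0,"wz":0},{"x":0,"y":0.5,"z":14,"wx":0,"wy":0,"wz":0},{"x":0,"y":0.5,"z":19,"wx":0,"wy":0,"wz":0},{"x":0,"y":0.5,"z":24,"wx":0,"wy":0,"wz":0},{"x":0,"y":0.5,"z":28,"wx":0,"wy":0,"wz":0},{"x":0,"y":0.5,"z":31,"wx":0,"wy":0,"wz":0},{"x":0,"y":0.5,"z":34,"wx":0,"wy":0,"wz":0},{"x":0,"y":0.5,"z":36,"wx":0,"wy":0,"wz":0},{"x":0,"y":0.5,"z":38,"wx":0,"wy":0,"wz":0},{"x":0,"y":0.5,"z":39,"wx":0,"wy":0,"wz":0},{"x":0,"y":0.5,"z":39,"wx":0,"wy":0,"wz":0}]'; python3 -m pendant '[{"x":0,"y":0,"z":0.5,"wx":0,"wy":0,"wz":0},{"x":0,"y":0,"z":1,"wx":0,"wy":0,"wz":0},{"x":0,"y":0,"z":1.5,"wx":0,"wy":0,"wz":0},{"x":0,"y":0,"z":2,"wx":0,"wy":0,"wz":0},{"x":0,"y":0,"z":2,"wx":0,"wy":0,"wz":0}]'
```

```text
clock: 16.2
tcp_pos: [0.467, 0.1579, 0.1106]
tool_rot: [-0.688, 0.725, 0.0, -0.0]
wrist_force: [-0.1, -0.2, -3.0]
grip_width: 0.0106
finger_force: 59.6
clock: 16.7
tcp_pos: [0.467, 0.1579, 0.1086]
tool_rot: [-0.688, 0.725, 0.0, -0.0]
wrist_force: [0.1, 0.4, -3.0]
grip_width: 0.0106
finger_force: 59.6
```

```bash
python3 -m pendant '[{"x":0,"y":0,"z":0.5,"wx":0,"wy":0,"wz":0},{"x":0,"y":0,"z":1,"wx":0,"wy":0,"wz":0},{"x":0,"y":0,"z":1,"wx":0,"wy":0,"wz":0}]'
```

```text
clock: 17.0
tcp_pos: [0.467, 0.1578, 0.1075]
tool_rot: [-0.688, 0.725, 0.0, -0.0]
wrist_force: [0.6, 0.3, -2.6]
grip_width: 0.0105
finger_force: 59.6
```

```bash
python3 -m pendant '[{"x":0,"y":0,"z":0.5,"wx":0,"wy":0,"wz":0},{"x":0,"y":0,"z":1,"wx":0,"wy":0,"wz":0},{"x":0,"y":0,"z":1,"wx":0,"wy":0,"wz":0}]'
```

```text
clock: 17.3
tcp_pos: [0.4673, 0.1579, 0.1069]
tool_rot: [-0.689, 0.725, -0.0, 0.0]
wrist_force: [0.6, -0.9, -1.0]
grip_width: 0.0107
finger_force: 59.9
```

```bash
python3 -m pendant '[{"x":0,"y":0,"z":0.5,"wx":0,"wy":0,"wz":0},{"x":0,"y":0,"z":0.5,"wx":0,"wy":0,"wz":0}]'
```

```text
clock: 17.5
tcp_pos: [0.4676, 0.1579, 0.1067]
tool_rot: [-0.689, 0.725, -0.0, 0.0]
wrist_force: [0.9, -0.7, 2.0]
grip_width: 0.011
finger_force: 60.4
```

```bash
python3 -m pendant '[{"x":0,"y":0,"z":0.3,"wx":0,"wy":0,"wz":0},{"x":0,"y":0,"z":0.3,"wx":0,"wy":0,"wz":0},{"x":0,"y":0,"z":0.3,"wx":0,"wy":0,"wz":0}]' && python3 -m pendant '[{"x":0,"y":0,"z":0,"wx":0,"wy":0,"wz":0},{"x":0,"y":0,"z":0,"wx":0,"wy":0,"wz":0},{"x":0,"y":0,"z":0,"wx":0,"wy":0,"wz":0},{"x":0,"y":0,"z":0,"wx":0,"wy":0,"wz":0},{"x":0,"y":0,"z":0,"wx":0,"wy":0,"wz":0}]' 0.2 && python3 -m pendant '[{"x":0,"y":0,"z":-5,"wx":0,"wy":0,"wz":0},{"x":0,"y":0,"z":-15,"wx":0,"wy":0,"wz":0},{"x":0,"y":0,"z":-30,"wx":0,"wy":0,"wz":0},{"x":0,"y":0,"z":-50,"wx":0,"wy":0,"wz":0},{"x":0,"y":0,"z":-75,"wx":0,"wy":0,"wz":0},{"x":0,"y":0,"z":-100,"wx":0,"wy":0,"wz":0},{"x":0,"y":0,"z":-125,"wx":0,"wy":0,"wz":0},{"x":0,"y":0,"z":-140,"wx":0,"wy":0,"wz":0},{"x":0,"y":0,"z":-140,"wx":0,"wy":0,"wz":0}]'
python3 - <<'E'
from h import *
f=lambda im:cv2.resize(im,(400,400),interpolation=cv2.INTER_CUBIC)
a=cams.get_image("side")[125:225,250:350];b=cv2.convertScaleAbs(cams.get_image("top")[165:265,190:290],alpha=1.8)
cv2.imwrite("pics/p7.png",np.hstack([f(a),f(b)]))
E
```

```text
clock: 17.8
tcp_pos: [0.4678, 0.158, 0.1067]
tool_rot: [-0.689, 0.725, -0.0, 0.001]
wrist_force: [1.3, -1.8, 5.7]
grip_width: 0.0111
finger_force: 60.9
clock: 18.3
tcp_pos: [0.467, 0.158, 0.1056]
tool_rot: [-0.688, 0.725, 0.0, -0.0]
wrist_force: [0.3, 0.6, -0.2]
grip_width: 0.0512
finger_force: 0.0
clock: 19.2
tcp_pos: [0.4683, 0.1586, 0.2491]
tool_rot: [-0.689, 0.725, -0.001, 0.003]
wrist_force: [0.2, 0.8, -0.6]
grip_width: 0.0514
finger_force: 0.0
```

View pics/p7.png

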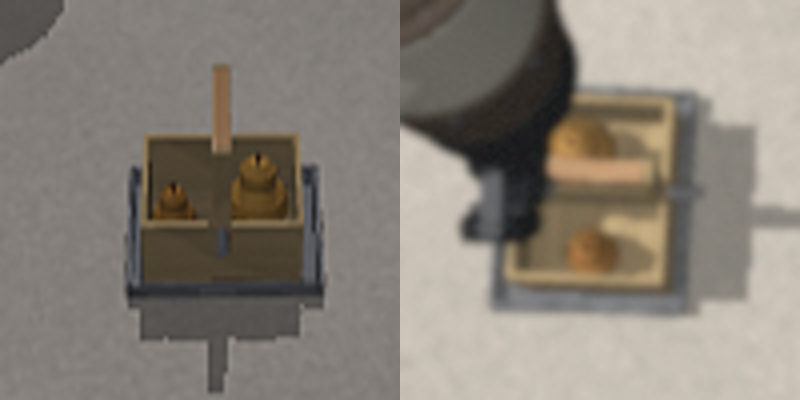

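The basket stands level inside the tray in both views, its front wall at (145–298, 225–283) within the tray wall at (127–323). Both gourds are in it and the gripper is clear.

```bash
python3 -c "
from rig import ctrl
print(ctrl.job_done())"
```

```text
the job is handed in; nothing more can be done
None
```

I lifted the basket out of the stand's slots and set it down level in the left-hand grey tray with both gourds still in it, let go, and handed the job in at about 19 s of the 61 s allowed; no verdict came back.

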